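# Feel for the loose piece in a sunglasses case

## Task

A small metal piece is loose inside one of the three closed sunglasses cases: lift a case, gently tip it end to end to feel whether something slides inside, and set every case with nothing loose back upright in its own bay between the pegs, just as it stood. When you have felt the piece slide in a case (feel it, do not choose by elimination), lay that case gently upright inside the wooden tray and let go; leave the bottle, shoe tree and key ring alone.

Things in the scene. Friction and masses are not known exactly. Their poses are not given: they have to be found in the camera images.
- case1: Closed sunglasses case, red plastic, one of three alike, at the start in the -y bay of the panel. 150 long (its x), 46 wide (y), 40 mm high; origin at the centre of its underside. 0.2 to 0.25 kg, flat upright sides; cannot be opened. Thin shell: pinch it across its width with 15 to 25 N (over 32 N breaks it), never swing it faster than 1.2 m/s, set it down slowly (never over 40 N).
- case2: Closed sunglasses case, red plastic, one of three alike, at the start in the middle bay of the panel. 150 long (its x), 46 wide (y), 40 mm high; origin at the centre of its underside. Just one case, any of the three, hides a loose 0.1 kg piece, starting near mid length. Tipped end down over 25 degrees for half a second it slides 50 mm from the middle, and stays at that end once level.
- case3: Closed sunglasses case, red plastic, one of three alike, at the start in the +y bay of the panel. 150 long (its x), 46 wide (y), 40 mm high; origin at the centre of its underside. From one end to the other the loose piece changes the wrist moment across a level case by about 0.1 N m. The other two weigh about the same, packed tight: nothing moves in them.
- panel: White pegboard panel, fixed flat on the shelf, 190 (x) x 310 (y) x 8 mm; origin at the centre of its underside. Three bays along its x, centred at y = -100, 0, +100 mm. Each has four upright steel pegs 6 mm thick, 22 mm tall above the panel, at x = +-45 mm, 30 mm to either side of the bay's centre line (4 mm clear of a case). Its yaw is the cases' yaw at the start.
- tray: Low open wooden tray fixed on the shelf, 210 (x) x 130 (y) x 30 mm high outside, walls and floor 5 mm thick; origin at the centre of its underside.
- bottle: Bystander: amber glass bottle, 54 mm across, 130 mm high, standing; origin at the centre of its underside.
- shoe_tree: Bystander: wooden shoe tree lying on the shelf, about 230 mm long (its x), 55 wide, 36 high; origin at mid length, on the shelf.
- key_ring: Bystander: stainless steel key ring with one key lying flat, ring 36 mm across, key reaching 51 mm along its x; origin at the ring's centre.
Mind the look-alikes: they are no part of the job. Leave any blue or yellow look-alike of the case2 alone. Leave any yellow look-alike of the case1 alone.

How it is judged:
By the outcome, as a careful person would: the job done as asked, in the order asked, and still so for the second after the job is handed in, with the robot touching nothing.
It also fails if it takes over 72 s, if anything falls off the work surface, if the arm or the gripper's body presses on something with over 40 N, if the wrist force passes 120 N, or if a joint passes its speed limit or range.

## Robot

A 6-joint arm with a two-finger parallel gripper is mounted at the origin on the work surface. World frame = base frame: x ahead of the robot, y to its left, z up, the work surface at z = 0. Lengths are in m, angles in rad, forces in N, time in s.
With the tool pointing down it reaches from about 0.3 to 0.75 m from the base axis. Payload 8.5 kg.
Tool frame: the origin (TCP) lies on the centre line of the jaws, within the pads' length; the fingertips stand 17 mm ahead of it and the grasp point (between the pads) lies 2 mm behind it; z points along the fingers, y is the line along which they close (so a half turn about z gives the same grasp; the last joint's range is limited). The gripper opens to 88 mm and grips with 3 to 60 N. Pads are 18 mm wide; open, the fingers measure 123 mm over their backs; the gripper's body (75 mm by 187 mm) begins 45 mm behind the grasp point.
Start: joints at [-1.554, 0.381, 1.297, -0, 1.464, -0.215], TCP at [0.126, -0.535, 0.232] pointing down, gripper open.
Joint ranges: [-3.11, 3.11], [-0.89, 2.33], [0.22, 2.48], [-1.42, 4.56], [0.17, 2.85], [-2.88, 2.88]. Speed limits (rad/s): [2.39, 2.39, 3.14, 3.14, 3.14, 3.14].

## Interface

Orientations are given as [roll, pitch, yaw] about the fixed x, y, z axes, in that order (R = Rz(yaw) Ry(pitch) Rx(roll)).
In Python, from station import state, get_image, camera_model, job_done gives the robot as it stands.
- The arm moves only by the tool jog_arm, never from a script. Its argument "series" is a list of rows, each a list of 3 entries, a list of its own where there are three numbers: the closure, from 0 (fully open) to 1 (shut), then the shift along the tool's x, y, z in mm, then the turn about the tool's z in degrees. In form: [[grip, [dx, dy, dz], twist], ...]. A call has exactly 5 rows; each row shifts and turns the commanded pose from where the row before left it, along the tool's axes as they then stand; what a row does not reach is not made up. A row lasts 1/8 s, in which the tool goes at most 62.5 mm and 10.7 degrees, less where a joint would pass 70% of its speed; a pose out of reach is approached as far as the arm can. A call with a gripper value outside its range is refused whole. The fingers move at their own pace and stop on an object; "force" is the grip in N (left out, the last holds). Time passes only in rows, so rows that do not move let the fingers close, or fill a call up. It gives the time, the measured TCP pose, the force, the opening and the grip force at its end, in the units of the state.
- state(): the state, without advancing time (a new reading comes with each control period).
- get_image(name): name is "scene" or "top"; returns the picture (420x560x3 uint8, red, green, blue); there is no depth.
- camera_model(name): a dict with "camera_matrix" (3x3 intrinsics, pixels), "R" (3x3) and "t" (3): a world point X has camera coordinates R X + t. Camera axes: x right, y down, z forward; pixel columns grow to the right and rows downward; lengths in m; the calibration is good to about 2 mm. A picture is of the moment at which its call begins. camera_model takes no time and is no camera call.
- job_done(): hands the job in; it is judged then, once.
The state is a dict: "clock": time; "joint_pos": joint angles; "dq": joint speeds; "effort": joint torques, N m; "eef_pos": TCP position; "orientation": TCP orientation; "wrist_force": force on the tool from outside, world axes, zero at the start; "torque": the same for the moment, N m; "opening": finger opening in m; "grasp_force": force on a finger pad.
Only numpy, scipy, OpenCV 4.12 (cv2) and the standard library are available. Lean on these libraries where they do the work, as an engineer would, in place of code of your own. Each camera call takes 0.05 s, during which the arm holds its last target. There are 200 camera calls.

## Working session

There is one attempt and no reset: what is moved stays moved. The work goes in short steps, Python scripts to look and compute and a tool call to move; the robot and the scene stay as the last step left them, time stands still between calls to the robot, and variables do not carry over. Pictures are saved under pics/ and viewed, at most 10 in all, crops included, and the job is handed in when it is done.

Besides the shell and the picture viewer there is one more tool, called as name([rows], argument=value, ...), one row to a line, values as JSON. jog_arm: Moves the arm, as the interface text tells. Its arguments: {"type":"object","properties":{"series":{"type":"array","items":{"type":"array"}},"force":{"type":"number"}},"required":["series"]}

```bash
ls; mkdir -p pics
python3 - <<'E'
from station import *
import cv2,numpy as np
print(state())
for n in("scene","top"):
    cv2.imwrite(f"pics/{n}0.png",get_image(n)[:,:,::-1]); c=camera_model(n);print(n,c)
E
```

```text
pics
{'clock': 0.0, 'joint_pos': array([-1.55427808e+00,  3.81171024e-01,  1.29821796e+00, -1.50238186e-05,
        1.46359687e+00, -2.15284683e-01]), 'dq': array([ 5.05680555e-04,  6.98382853e-05, -4.32159590e-04, -1.94892606e-04,
        3.25844350e-04,  2.88693573e-04]), 'effort': array([ 1.05776269e-04, -4.37933493e+01, -2.24551892e+01,  7.14007672e-02,
        3.52052087e-02, -1.10910382e-04]), 'eef_pos': array([ 0.12635031, -0.53500362,  0.23106562]), 'orientation': array([-3.14022843e+00, -2.83031428e-04,  2.31804350e-01]), 'wrist_force': array([ 0.09522213, -0.44984186,  0.33822382]), 'torque': array([0.01790427, 0.01935918, 0.01639085]), 'grasp_force': 0.0, 'opening': 0.0880737269322197}
scene {'camera_matrix': array([[427.58996136,   0.        , 284.30468744],
       [  0.        , 427.58996136, 209.7578945 ],
       [  0.        ,   0.        ,   1.        ]]), 'R': array([[-0.50872966,  0.86091738, -0.00392419],
       [ 0.46910291,  0.27337252, -0.83976778],
       [-0.72189791, -0.42905563, -0.54293156]]), 't': array([ 0.24710983, -0.22648894,  1.39079126])}
top {'camera_matrix': array([[405.74913375,   0.        , 273.62115262],
       [  0.        , 405.74913375, 206.52115587],
       [  0.        ,   0.        ,   1.        ]]), 'R': array([[ 0.02592555, -0.99959182,  0.01200214],
       [-0.99843908, -0.02648606, -0.04917201],
       [ 0.04946983, -0.0107086 , -0.99871821]]), 't': array([0.0478929 , 0.55425089, 0.90614639])}
```

View pics/scene0.png

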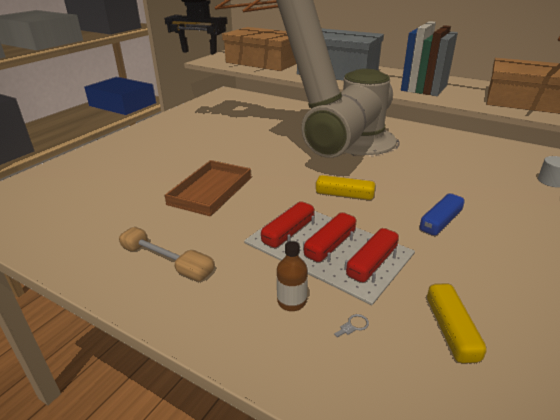

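View pics/top0.png

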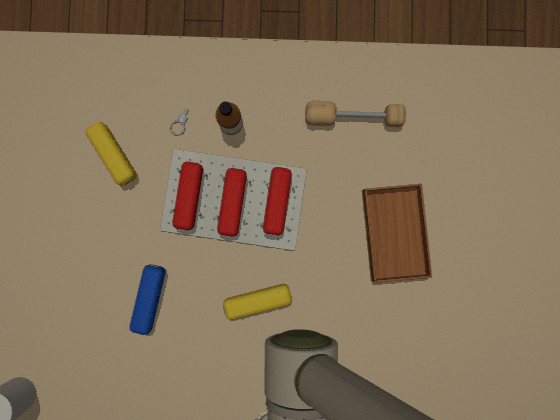

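The top view shows the three red cases on the panel at (277,201), (232,202) and (188,196), left being +y. The tray is at (396,233), the bottle at (230,118), and a yellow look-alike is at (257,302).

```bash
cat > h.py <<'E'
import numpy as np,cv2
from station import *
def back(n,uv,z):
    c=camera_model(n);K,R,t=c["camera_matrix"],c["R"],c["t"]
    C=-R.T@t; uv=np.atleast_2d(np.array(uv,float))
    d=(R.T@np.linalg.inv(K)@np.c_[uv,np.ones(len(uv))].T).T
    return C+d*((z-C[2])/d[:,2])[:,None]
def proj(n,P):
    c=camera_model(n);q=(c["R"]@np.atleast_2d(P).T).T+c["t"];q=q@c["camera_matrix"].T;return q[:,:2]/q[:,2:]
def reds(n,im):
    h=cv2.cvtColor(im,cv2.COLOR_RGB2HSV);m=(((h[...,0]<5)|(h[...,0]>175))&(h[...,1]>200)&(h[...,2]>80)).astype(np.uint8)
    return [c for c in cv2.findContours(m,0,2)[0] if cv2.contourArea(c)>300]
def fit(n,c,z0=.008):
    # box silhouette fit: x,y,yaw by hull moments/rect
    from scipy.optimize import least_squares
    (a,b),(w,h),an=cv2.minAreaRect(c);M=cv2.moments(c);tgt=np.array([M['m10']/M['m00'],M['m01']/M['m00']])
    B=np.array([[x,y,z] for x in(-.075,.075) for y in(-.023,.023) for z in(0,.04)])
    def st(c):
        M=cv2.moments(c);th=.5*np.arctan2(2*M['mu11'],M['mu20']-M['mu02'])
        return np.array([M['m10']/M['m00'],M['m01']/M['m00'],np.cos(2*th)*40,np.sin(2*th)*40])
    s=st(c)
    def f(p):
        R=np.array([[np.cos(p[2]),-np.sin(p[2]),0],[np.sin(p[2]),np.cos(p[2]),0],[0,0,1]])
        return st(cv2.convexHull(proj(n,B@R.T+[p[0],p[1],z0]).astype(np.float32)))-s
    p0=back(n,tgt,z0+.02)[0]
    return least_squares(f,[p0[0],p0[1],-.05],diff_step=1e-3).x
E
python3 - <<'E'
from h import *
im=get_image("top")
for c in reds("top",im): print("case",fit("top",c).round(4),cv2.contourArea(c))
h=cv2.cvtColor(im,cv2.COLOR_RGB2HSV)
print(h[160,260],h[240,180],h[130,400],h[240,400],h[186,390])
m=((h[...,1]<40)&(h[...,2]>110)).astype(np.uint8); m[:140]=0;m[260:]=0;m[:,:150]=0;m[:,320:]=0
for c in reds("top",im): cv2.drawContours(m,[cv2.convexHull(c)],0,1,-1)
m=cv2.morphologyEx(m,3,np.ones((7,7)));c=max(cv2.findContours(m,0,2)[0],key=cv2.contourArea)
def rep(c,z,nm):
    r=cv2.minAreaRect(c);b=back("top",cv2.boxPoints(r),z);e=np.diff(b[:,:2],axis=0)
    print(nm,b.mean(0).round(4),np.linalg.norm(e,axis=1).round(4),np.degrees(np.arctan2(e[:,1],e[:,0])).round(2))
rep(c,.008,"panel")
m=((h[...,0]<13)&(h[...,1]>120)).astype(np.uint8);print(m.sum());m[:,:350]=0;m[:170]=0;m[300:]=0
m=cv2.morphologyEx(m,3,np.ones((5,5)));c=max(cv2.findContours(m,0,2)[0],key=cv2.contourArea);rep(c,.03,"tray")
for uv,z in(((257,302),.02),((230,118),.1),((228,110),.13)):print(back("top",uv,z).round(3))
E
```

```text
case [ 0.5594  0.1561 -0.1217] 1187.5
case [ 0.5642  0.0555 -0.1212] 1182.0
case [ 0.5714  0.2557 -0.1253] 1177.0
[ 18  75 150] [ 20  70 149] [17 73 98] [ 13 153 125] [ 16 103 124]
panel [0.5678 0.1546 0.008 ] [0.1886 0.3113 0.1888] [ -6.18 -96.92 172.85]
7540
tray [ 0.5009 -0.2124  0.03  ] [0.1352 0.2082 0.1337] [ -82.74 -173.83   97.03]
[[0.339 0.094 0.02 ]]
[[0.73  0.158 0.1  ]]
[[0.738 0.16  0.13 ]]
```

```bash
cat >> h.py <<'E'
def go(tx,ty,tz,yaw=None):
    s=state();p=s["eef_pos"];y=s["orientation"][2] if yaw is None else yaw
    d=np.array([tx,ty,tz])-p
    print("tool shift mm",(1000*np.array([d[0]*np.cos(y)+d[1]*np.sin(y),d[0]*np.sin(y)-d[1]*np.cos(y),-d[2]])).round(1))
E
python3 - <<'E'
from h import *
im=get_image("scene")
for c in reds("scene",im): print("case",fit("scene",c).round(4),cv2.contourArea(c))
go(.564,.0555,.15,-.12)
E
```

```text
case [ 0.5685  0.2529 -0.1078] 1147.0
case [ 0.5573  0.1538 -0.1025] 1051.0
case [ 0.5611  0.054  -0.1214] 1019.0
tool shift mm [ 363.8 -638.8   81.3]
```

jog_arm([
  [0,[0,0,0],10.1],
  [0,[0,0,0],10.1],
  [0,[30,-50,0],0],
  [0,[30,-50,0],0],
  [0,[30,-50,0],0],
], force=20)

```text
clock: 0.82
eef_pos: [0.2345, -0.3957, 0.2315]
orientation: [-3.141, -0.0, -0.121]
wrist_force: [1.2, -1.3, 0.1]
opening: 0.0883
grasp_force: 0.0
```

jog_arm([
  [0,[27,-48.7,0],0],
  [0,[27,-48.7,0],0],
  [0,[27,-48.7,0],0],
  [0,[27,-48.7,0],0],
  [0,[27,-48.7,0],0],
])

```text
clock: 1.45
eef_pos: [0.3979, -0.1701, 0.2317]
orientation: [3.141, -0.0, -0.121]
wrist_force: [0.5, -1.1, -1.1]
opening: 0.0884
grasp_force: 0.0
```

jog_arm([
  [0,[27,-48.7,20],0],
  [0,[27,-48.7,20],0],
  [0,[27,-48.7,20],0],
  [0,[27,-48.7,20],0],
  [0,[28,-48.7,0],0],
])

```text
clock: 2.08
eef_pos: [0.5616, 0.0554, 0.15]
orientation: [3.141, 0.003, -0.121]
wrist_force: [0.1, -1.1, 1.0]
opening: 0.0881
grasp_force: 0.0
```

Run:
```python
from h import *
go(.563,.055,.032); s=state(); print(s["eef_pos"],s["torque"],s["wrist_force"])
cv2.imwrite("pics/t1.png",cv2.resize(get_image("scene")[150:320,220:440],None,fx=3,fy=3)[:,:,::-1])
```

```text
tool shift mm [  1.4   0.2 118. ]
[0.56161125 0.05538227 0.14997237] [ 0.01530862 -0.04828772 -0.04149477] [ 0.069757   -1.1042397   0.97414904]
```

View pics/t1.png

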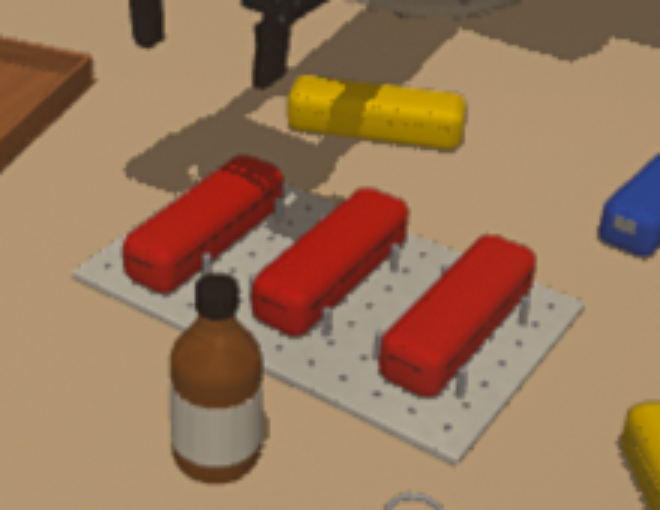

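The crop shows the fingers straddling case1 from above, at about (270,157) and (310,167) in the full image. The cases stand upright between their pegs, so I'll descend now.

jog_arm([
  [0,[1,0,40],0],
  [0,[0,0,40],0],
  [0,[0,0,25],0],
  [0,[0,0,13],0],
  [0,[0,0,0],0],
])

```text
clock: 2.75
eef_pos: [0.5623, 0.0534, 0.0334]
orientation: [3.142, 0.001, -0.121]
wrist_force: [0.4, -0.0, -0.1]
opening: 0.088
grasp_force: 0.0
```

jog_arm([
  [0.6,[0,0,0],0],
  [0.6,[0,0,0],0],
  [0.6,[0,0,0],0],
  [0.6,[0,0,0],0],
  [0.6,[0,0,0],0],
], force=18)

```text
clock: 3.38
eef_pos: [0.5626, 0.0537, 0.0339]
orientation: [-3.141, -0.0, -0.121]
wrist_force: [0.3, 1.3, 2.0]
opening: 0.0455
grasp_force: 18.0
```

jog_arm([
  [0.6,[0,0,-10],0],
  [0.6,[0,0,-10],0],
  [0.6,[0,0,-10],0],
  [0.6,[0,0,0],0],
  [0.6,[0,0,0],0],
])

```text
clock: 4.0
eef_pos: [0.5623, 0.0535, 0.0635]
orientation: [3.142, 0.0, -0.121]
wrist_force: [-0.7, 0.7, -3.3]
opening: 0.0457
grasp_force: 18.0
```

```bash
cat >> h.py <<'E'
def tq():
    s=state();y=s["orientation"][2];T=[s["torque"]];F=[s["wrist_force"]]
    t=T[0];print("clk",s["clock"],"pos",s["eef_pos"].round(4),"my(case)",round(-np.sin(y)*t[0]+np.cos(y)*t[1],4),"T",t.round(3),"F",F[0].round(2),"op",s["opening"],"gf",s["grasp_force"])
E
python3 -c "
from h import *
for i in range(4): tq(); get_image('top')"
```

```text
clk 4.0 pos [0.5623 0.0535 0.0635] my(case) 0.0045 T [ 0.05  -0.002  0.001] F [-0.71  0.74 -3.26] op 0.0457417492922535 gf 17.999868392944336
clk 4.05 pos [0.5622 0.0535 0.0634] my(case) 0.0251 T [ 0.071  0.017 -0.023] F [-0.16  0.16 -2.34] op 0.045754790173815514 gf 17.99986705183983
clk 4.1 pos [0.5622 0.0535 0.0633] my(case) 0.039 T [0.054 0.033 0.043] F [-0.35  0.87 -2.28] op 0.04562806129293838 gf 17.99989342689514
clk 4.15 pos [0.5623 0.0535 0.0633] my(case) 0.0016 T [ 0.047 -0.004  0.037] F [ 0.57  0.38 -3.43] op 0.0453618131672708 gf 17.99983039498329
```

```bash
cat >> h.py <<'E'
def avg(n=10):
    R=[]
    for i in range(n):
        s=state();y=s["orientation"][2];t=s["torque"];R.append([-np.sin(y)*t[0]+np.cos(y)*t[1],s["wrist_force"][2]]);get_image("top")
    R=np.array(R);print("clk",s["clock"],"my",R[:,0].mean().round(4),"+-",(R[:,0].std()/n**.5).round(4),"Fz",R[:,1].mean().round(2))
E
python3 -c "
from h import *
avg()"
```

```text
clk 4.65 my 0.0184 +- 0.0102 Fz -2.15
```

jog_arm([
  [0.6,[0,0,14],0],
  [0.6,[0,0,10],0],
  [0.6,[0,0,6],0],
  [0.6,[0,0,0],0],
  [0,[0,0,0],0],
])

```text
clock: 5.32
eef_pos: [0.5626, 0.0535, 0.0336]
orientation: [-3.142, -0.0, -0.121]
wrist_force: [-0.3, -0.5, -0.8]
opening: 0.054
grasp_force: 0.0
```

jog_arm([
  [0,[0,0,0],0],
  [0,[0,0,0],0],
  [0,[0,0,-30],0],
  [0,[31,0,-10],0],
  [0,[31,0,0],0],
])

```text
clock: 5.95
eef_pos: [0.6252, 0.0459, 0.075]
orientation: [-3.142, -0.002, -0.121]
wrist_force: [-0.1, 0.4, -0.0]
opening: 0.0884
grasp_force: 0.0
```

jog_arm([
  [0,[0,0,20],0],
  [0,[0,0,20],0],
  [0.6,[0,0,0],0],
  [0.6,[0,0,0],0],
  [0.6,[0,0,0],0],
], force=8)

```text
clock: 6.58
eef_pos: [0.6244, 0.046, 0.0346]
orientation: [-3.142, -0.002, -0.121]
wrist_force: [-0.2, -0.2, -1.1]
opening: 0.0599
grasp_force: 0.0
```

```bash
python3 -c "
from h import *
tq()"
```

```text
clk 6.575 pos [0.6244 0.046  0.0346] my(case) -0.0285 T [ 0.042 -0.034 -0.026] F [-0.22 -0.23 -1.12] op 0.05991350521555803 gf 0.0
```

jog_arm([
  [0.6,[0,0,0],0],
  [0.6,[0,0,0],0],
  [0.6,[-2,0,-9],0],
  [0.6,[-3,0,-9],0],
  [0.6,[-4,0,-9],0],
], force=8)

```text
clock: 7.2
eef_pos: [0.6148, 0.0471, 0.0614]
orientation: [3.142, -0.0, -0.121]
wrist_force: [-0.4, -0.3, -2.2]
opening: 0.0461
grasp_force: 8.0
```

Run:
```python
from h import *
tq();cv2.imwrite("pics/t2.png",cv2.resize(get_image("scene")[150:320,220:440],None,fx=3,fy=3)[:,:,::-1])
```

```text
clk 7.2 pos [0.6148 0.0471 0.0614] my(case) -0.0696 T [ 0.04  -0.075 -0.011] F [-0.4  -0.34 -2.17] op 0.046086732949074116 gf 7.99999114125967
```

View pics/t2.png

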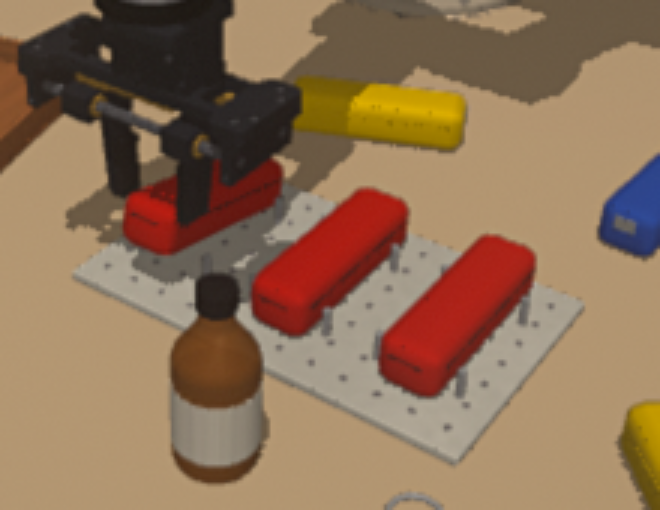

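The case's near end is up and its far end still looks near the panel, at about (313,212) in the full image, so it seems to pivot in the pads. I'll continue with a lighter grip.

jog_arm([
  [0.6,[-4,0,-9],0],
  [0.6,[-5,0,-9],0],
  [0.6,[-5,0,-8],0],
  [0.6,[-6,0,-8],0],
  [0.6,[-6,0,-8],0],
], force=6)

```text
clock: 7.88
eef_pos: [0.5888, 0.0503, 0.1032]
orientation: [3.142, 0.0, -0.121]
wrist_force: [-0.2, 0.4, -2.0]
opening: 0.0459
grasp_force: 6.0
```

Run:
```python
from h import *
tq();cv2.imwrite("pics/t3.png",cv2.resize(get_image("scene")[130:270,220:400],None,fx=4,fy=4)[:,:,::-1]);avg(5)
```

```text
clk 7.875 pos [0.5888 0.0503 0.1032] my(case) -0.0103 T [ 0.079 -0.02   0.022] F [-0.19  0.45 -2.01] op 0.045868131894507204 gf 5.999963097274303
clk 8.125 my -0.1526 +- 0.0276 Fz 0.29
```

View pics/t3.png

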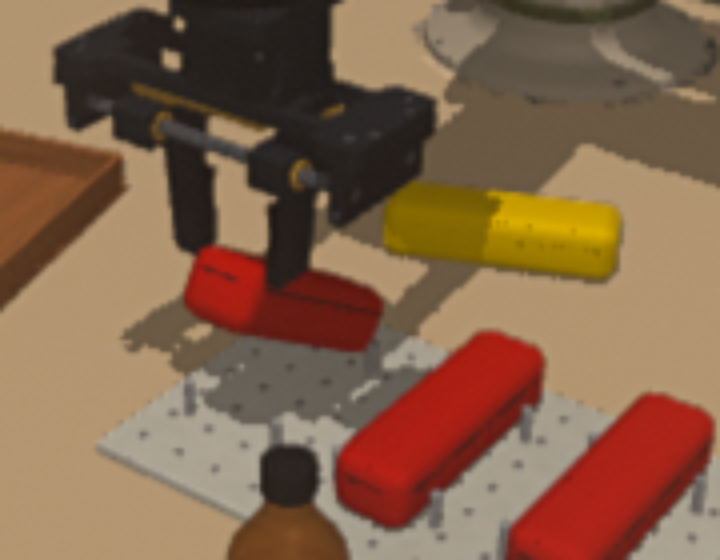

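The case is clearly tilted by 30° or more, pivoting in the pads, with its low end near the panel at (310,215). I'll hold, then reverse the path.

jog_arm([
  [0.6,[0,0,0],0],
  [0.6,[0,0,0],0],
  [0.6,[0,0,0],0],
  [0.6,[6,0,8],0],
  [0.6,[6,0,8],0],
])

```text
clock: 8.8
eef_pos: [0.6013, 0.0487, 0.0857]
orientation: [3.141, 0.001, -0.121]
wrist_force: [2.5, -0.6, 1.5]
opening: 0.0459
grasp_force: 6.0
```

jog_arm([
  [0.6,[5,0,8],0],
  [0.6,[5,0,9],0],
  [0.6,[4,0,9],0],
  [0.6,[4,0,9],0],
  [0.6,[3,0,9],0],
])

```text
clock: 9.43
eef_pos: [0.6221, 0.0462, 0.0419]
orientation: [3.142, 0.0, -0.121]
wrist_force: [0.9, 0.1, 0.0]
opening: 0.0461
grasp_force: 6.0
```

jog_arm([
  [0.6,[2,0,5],0],
  [0.6,[0,0,4],0],
  [0.6,[0,0,0],0],
  [0,[0,0,0],0],
  [0,[0,0,0],0],
])

```text
clock: 10.05
eef_pos: [0.6239, 0.0461, 0.0337]
orientation: [-3.142, 0.0, -0.121]
wrist_force: [0.1, -0.3, -0.2]
opening: 0.0636
grasp_force: 0.0
```

jog_arm([
  [0,[0,0,0],0],
  [0,[0,0,-20],0],
  [0,[-10,0,-40],0],
  [0,[-50,0,0],0],
  [0,[0,0,0],0],
])

```text
clock: 10.68
eef_pos: [0.5613, 0.054, 0.0937]
orientation: [-3.142, 0.003, -0.12]
wrist_force: [0.9, -0.4, 0.4]
opening: 0.0879
grasp_force: 0.0
```

Run:
```python
from h import *
tq();im=get_image("scene");cv2.imwrite("pics/t4.png",cv2.resize(im[130:270,220:400],None,fx=4,fy=4)[:,:,::-1])
for n in("scene","top"):
  for c in reds(n,im if n=="scene" else get_image(n)): print("case",n,fit(n,c).round(4),cv2.contourArea(c))
```

```text
clk 10.675 pos [0.5613 0.054  0.0937] my(case) -0.0359 T [ 0.025 -0.039  0.012] F [ 0.88 -0.45  0.4 ] op 0.0879005708874085 gf 0.0
case scene [ 0.5636  0.2533 -0.1105] 1069.0
case scene [ 0.5583  0.1549 -0.096 ] 1133.5
case scene [ 0.563   0.052  -0.1158] 1094.0
case top [ 0.5405  0.1691 -0.0304] 423.0
case top [ 0.5715  0.2556 -0.1232] 1178.5
```

View pics/t4.png

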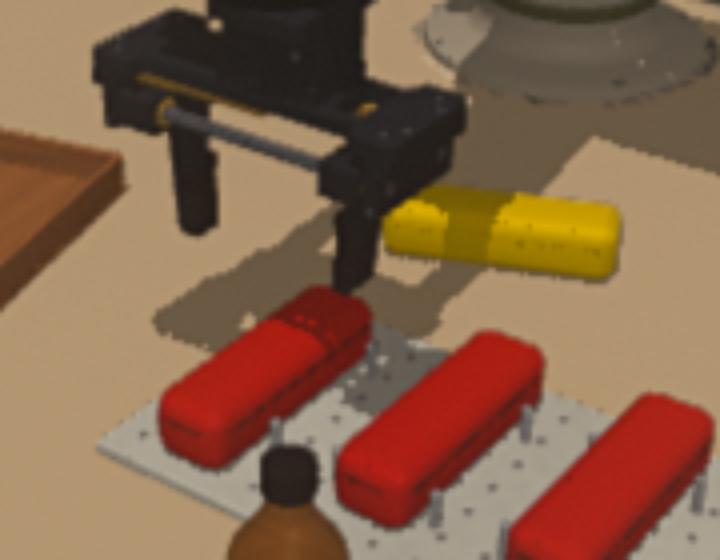

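Case1 is back level in its bay at the same pose, at about (285,225). Next I'll lift it by the centre and read the moment.

jog_arm([
  [0,[0,0,35],0],
  [0,[0,0,25],0],
  [0.6,[0,0,0],0],
  [0.6,[0,0,0],0],
  [0.6,[0,0,0],0],
], force=18)

```text
clock: 11.4
eef_pos: [0.5653, 0.0531, 0.0347]
orientation: [-3.142, -0.002, -0.121]
wrist_force: [-0.7, -0.6, -0.2]
opening: 0.0601
grasp_force: 0.0
```

jog_arm([
  [0.6,[0,0,0],0],
  [0.6,[0,0,0],0],
  [0.6,[0,0,-7],0],
  [0.6,[0,0,-8],0],
  [0.6,[0,0,0],0],
])

```text
clock: 12.02
eef_pos: [0.5647, 0.0532, 0.0494]
orientation: [-3.142, -0.001, -0.121]
wrist_force: [-0.6, -0.1, -1.9]
opening: 0.0457
grasp_force: 18.0
```

```bash
python3 -c "
from h import *
tq();avg(20)"
```

```text
clk 12.025 pos [0.5647 0.0532 0.0494] my(case) 0.0304 T [ 0.014  0.029 -0.001] F [-0.56 -0.1  -1.94] op 0.04572832946510906 gf 17.999994456768036
clk 12.975 my 0.0071 +- 0.0058 Fz -2.25
```

jog_arm([
  [0.6,[0,0,7],0],
  [0.6,[0,0,5],0],
  [0.6,[0,0,3],0],
  [0.6,[0,0,0],0],
  [0,[0,0,0],0],
])

```text
clock: 13.65
eef_pos: [0.5646, 0.0532, 0.0339]
orientation: [-3.142, -0.001, -0.121]
wrist_force: [-0.3, 0.1, -1.3]
opening: 0.0533
grasp_force: 0.0
```

jog_arm([
  [0,[0,0,0],0],
  [0,[0,0,0],0],
  [0,[0,0,-30],0],
  [0,[-10,-10,-35],0],
  [0,[-35,-45,0],0],
])

```text
clock: 14.28
eef_pos: [0.5284, 0.1125, 0.1009]
orientation: [-3.141, -0.006, -0.124]
wrist_force: [0.7, 0.1, -0.1]
opening: 0.0882
grasp_force: 0.0
```

jog_arm([
  [0,[-35,-45,0],0],
  [0,[0,0,20],0],
  [0,[0,0,25],0],
  [0,[0,0,20],0],
  [0,[0,0,0],0],
])

```text
clock: 14.9
eef_pos: [0.4964, 0.1621, 0.0327]
orientation: [3.141, 0.003, -0.121]
wrist_force: [0.3, 0.6, 0.2]
opening: 0.0882
grasp_force: 0.0
```

jog_arm([
  [0.6,[0,0,0],0],
  [0.6,[0,0,0],0],
  [0.6,[0,0,0],0],
  [0.6,[0,0,0],0],
  [0.6,[2,0,-8],0],
], force=6)

```text
clock: 15.52
eef_pos: [0.4987, 0.1619, 0.0416]
orientation: [3.141, 0.001, -0.121]
wrist_force: [0.1, -0.6, -1.3]
opening: 0.0461
grasp_force: 6.0
```

jog_arm([
  [0.6,[3,0,-10],0],
  [0.6,[4,0,-9],0],
  [0.6,[4,0,-9],0],
  [0.6,[5,0,-9],0],
  [0.6,[5,0,-8],0],
])

```text
clock: 16.15
eef_pos: [0.5203, 0.1593, 0.0873]
orientation: [-3.142, -0.0, -0.121]
wrist_force: [0.2, 0.1, -1.8]
opening: 0.0459
grasp_force: 6.0
```

jog_arm([
  [0.6,[6,0,-8],0],
  [0.6,[6,0,-8],0],
  [0.6,[0,0,0],0],
  [0.6,[0,0,0],0],
  [0.6,[0,0,0],0],
])

```text
clock: 16.77
eef_pos: [0.5316, 0.158, 0.1024]
orientation: [3.142, 0.0, -0.121]
wrist_force: [-0.1, -0.3, -0.9]
opening: 0.0458
grasp_force: 6.0
```

Run:
```python
from h import *
tq();im=get_image("scene");cv2.imwrite("pics/t5.png",cv2.resize(im[130:270,240:420],None,fx=4,fy=4)[:,:,::-1]);avg(5)
```

```text
clk 16.775 pos [0.5316 0.158  0.1024] my(case) -0.1569 T [ 0.011 -0.159  0.022] F [-0.15 -0.28 -0.87] op 0.04579969177252664 gf 5.988364554941654
clk 17.025 my -0.1246 +- 0.0121 Fz -1.39
```

View pics/t5.png

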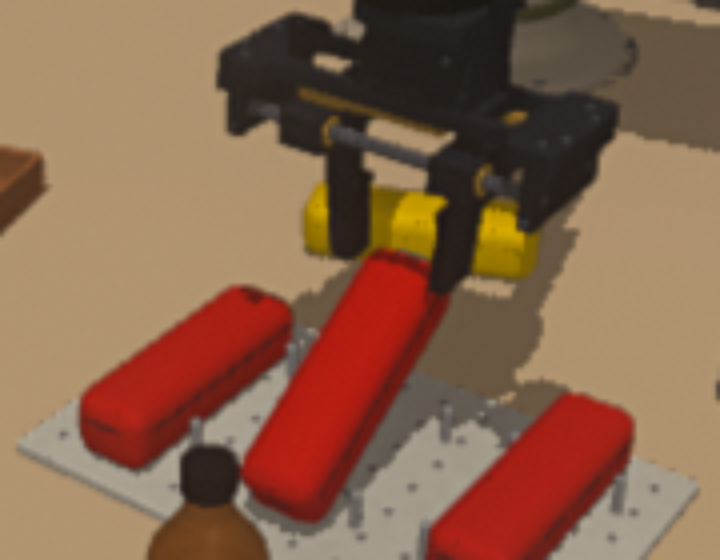

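Case2 is tilted with its -x end up and its low end on the panel at about (310,257), inside the bay. Now I'll lower it, regrip at the centre and read.

jog_arm([
  [0.6,[0,0,0],0],
  [0.6,[-6,0,8],0],
  [0.6,[-6,0,8],0],
  [0.6,[-5,0,8],0],
  [0.6,[-5,0,9],0],
])

```text
clock: 17.7
eef_pos: [0.5095, 0.1606, 0.069]
orientation: [3.142, 0.0, -0.121]
wrist_force: [-1.4, 0.3, 0.5]
opening: 0.0458
grasp_force: 6.0
```

jog_arm([
  [0.6,[-4,0,9],0],
  [0.6,[-4,0,9],0],
  [0.6,[-3,0,9],0],
  [0.6,[-2,0,6],0],
  [0.6,[0,0,3],0],
])

```text
clock: 18.32
eef_pos: [0.4975, 0.1621, 0.0339]
orientation: [-3.142, -0.001, -0.121]
wrist_force: [-2.1, -0.8, 8.3]
opening: 0.0457
grasp_force: 6.0
```

jog_arm([
  [0,[0,0,0],0],
  [0,[0,0,0],0],
  [0,[0,0,0],0],
  [0,[5,0,-35],0],
  [0,[52,0,0],0],
])

```text
clock: 18.95
eef_pos: [0.5536, 0.1559, 0.0713]
orientation: [-3.141, -0.002, -0.119]
wrist_force: [1.2, 0.5, 0.4]
opening: 0.0879
grasp_force: 0.0
```

jog_arm([
  [0,[5,0,20],0],
  [0,[0,0,15],0],
  [0.6,[0,0,0],0],
  [0.6,[0,0,0],0],
  [0.6,[0,0,0],0],
], force=18)

```text
clock: 19.58
eef_pos: [0.5587, 0.1548, 0.0343]
orientation: [-3.141, -0.001, -0.121]
wrist_force: [0.3, -0.0, 0.1]
opening: 0.0599
grasp_force: 0.0
```

jog_arm([
  [0.6,[0,0,0],0],
  [0.6,[0,0,0],0],
  [0.6,[0,0,-7],0],
  [0.6,[0,0,-8],0],
  [0.6,[0,0,0],0],
])

```text
clock: 20.2
eef_pos: [0.5589, 0.1547, 0.0494]
orientation: [-3.141, -0.001, -0.121]
wrist_force: [-0.5, -0.1, -2.2]
opening: 0.0458
grasp_force: 18.0
```

```bash
python3 -c "
from h import *
tq();avg(16)"
```

```text
clk 20.2 pos [0.5589 0.1547 0.0494] my(case) 0.0593 T [0.026 0.057 0.006] F [-0.55 -0.11 -2.17] op 0.0458063220933935 gf 17.99233451485634
clk 20.95 my 0.0689 +- 0.0066 Fz -2.23
```

The moment is now +0.069 against about +0.01 before, which suggests the piece has slid to the +x end. To confirm, I'll move the case 17 mm along its bay to free its +x end from the peg and tip it the other way.

jog_arm([
  [0.6,[9,0,0],0],
  [0.6,[8,0,5],0],
  [0.6,[0,0,6],0],
  [0.6,[0,0,4],0],
  [0.6,[0,0,0],0],
])

```text
clock: 21.62
eef_pos: [0.5753, 0.1526, 0.0339]
orientation: [3.141, -0.0, -0.121]
wrist_force: [-1.4, -0.2, 2.4]
opening: 0.0458
grasp_force: 18.0
```

jog_arm([
  [0,[0,0,0],0],
  [0,[0,0,0],0],
  [0,[0,0,0],0],
  [0,[5,0,-35],0],
  [0,[52,0,0],0],
])

```text
clock: 22.25
eef_pos: [0.6323, 0.1465, 0.0717]
orientation: [-3.141, -0.003, -0.119]
wrist_force: [1.1, 0.1, -0.1]
opening: 0.088
grasp_force: 0.0
```

jog_arm([
  [0,[5,0,20],0],
  [0,[0,0,15],0],
  [0.6,[0,0,0],0],
  [0.6,[0,0,0],0],
  [0.6,[0,0,0],0],
], force=6)

```text
clock: 22.88
eef_pos: [0.637, 0.1453, 0.0344]
orientation: [-3.141, -0.001, -0.121]
wrist_force: [-0.3, -0.3, -0.0]
opening: 0.0604
grasp_force: 0.0
```

jog_arm([
  [0.6,[0,0,0],0],
  [0.6,[0,0,0],0],
  [0.6,[-2,0,-8],0],
  [0.6,[-3,0,-10],0],
  [0.6,[-4,0,-9],0],
])

```text
clock: 23.5
eef_pos: [0.6279, 0.1463, 0.0615]
orientation: [-3.142, -0.0, -0.121]
wrist_force: [0.3, 0.3, -2.5]
opening: 0.0458
grasp_force: 6.0
```

jog_arm([
  [0.6,[-4,0,-9],0],
  [0.6,[-5,0,-9],0],
  [0.6,[-5,0,-8],0],
  [0.6,[-6,0,-8],0],
  [0.6,[-6,0,-8],0],
])

```text
clock: 24.12
eef_pos: [0.6018, 0.1494, 0.1032]
orientation: [3.142, 0.0, -0.121]
wrist_force: [0.3, 0.6, -1.6]
opening: 0.0461
grasp_force: 6.0
```

Run:
```python
from h import *
tq();im=get_image("scene");cv2.imwrite("pics/t6.png",cv2.resize(im[130:270,240:420],None,fx=4,fy=4)[:,:,::-1])
```

```text
clk 24.125 pos [0.6018 0.1494 0.1032] my(case) -0.0405 T [-0.    -0.041 -0.005] F [ 0.31  0.58 -1.63] op 0.0460746112115536 gf 5.999974720180035
```

View pics/t6.png

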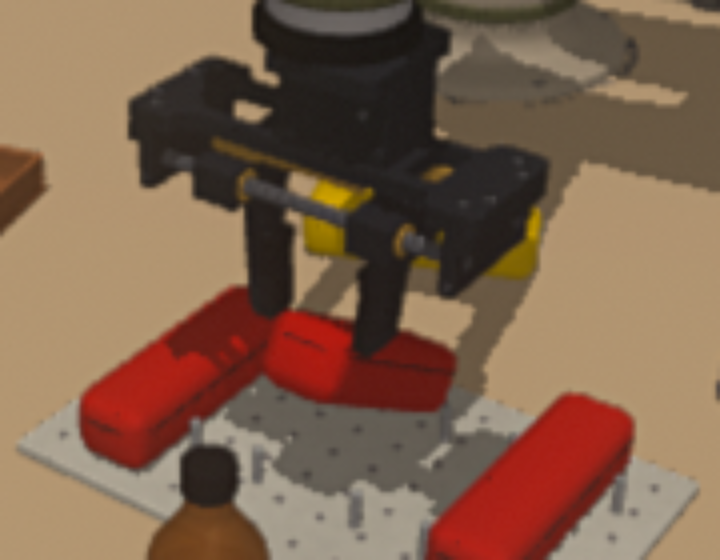

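Case2 is tilted the other way, with its +x end up at about (320,215) and nothing disturbed. I'll hold, lower, regrip at the centre, lift and read.

jog_arm([
  [0.6,[0,0,0],0],
  [0.6,[0,0,0],0],
  [0.6,[0,0,0],0],
  [0.6,[0,0,0],0],
  [0.6,[0,0,0],0],
])

```text
clock: 24.8
eef_pos: [0.6026, 0.1494, 0.1028]
orientation: [-3.141, -0.001, -0.121]
wrist_force: [1.7, -0.0, 2.7]
opening: 0.0461
grasp_force: 6.0
```

jog_arm([
  [0.6,[6,0,8],0],
  [0.6,[6,0,8],0],
  [0.6,[5,0,8],0],
  [0.6,[5,0,9],0],
  [0.6,[4,0,9],0],
])

```text
clock: 25.42
eef_pos: [0.6281, 0.1462, 0.0596]
orientation: [3.141, 0.001, -0.121]
wrist_force: [2.1, 0.1, 0.2]
opening: 0.0461
grasp_force: 6.0
```

jog_arm([
  [0.6,[4,0,9],0],
  [0.6,[3,0,9],0],
  [0.6,[2,0,5],0],
  [0.6,[0,0,4],0],
  [0,[0,0,0],0],
])

```text
clock: 26.05
eef_pos: [0.6369, 0.1452, 0.0337]
orientation: [3.142, 0.0, -0.121]
wrist_force: [-0.3, 0.5, 0.9]
opening: 0.0537
grasp_force: 0.0
```

jog_arm([
  [0,[0,0,0],0],
  [0,[0,0,0],0],
  [0,[-5,0,-35],0],
  [0,[-52,0,0],0],
  [0,[-5,0,15],0],
])

```text
clock: 26.68
eef_pos: [0.5733, 0.1532, 0.0548]
orientation: [-3.141, -0.0, -0.12]
wrist_force: [0.0, 0.5, -0.8]
opening: 0.0881
grasp_force: 0.0
```

jog_arm([
  [0,[0,0,20],0],
  [0.6,[0,0,0],0],
  [0.6,[0,0,0],0],
  [0.6,[0,0,0],0],
  [0.6,[0,0,0],0],
], force=20)

```text
clock: 27.3
eef_pos: [0.5757, 0.1526, 0.0341]
orientation: [-3.141, -0.001, -0.121]
wrist_force: [0.1, -0.2, -1.2]
opening: 0.0504
grasp_force: 0.0
```

jog_arm([
  [0.6,[0,0,0],0],
  [0.6,[0,0,-7],0],
  [0.6,[0,0,-8],0],
  [0.6,[0,0,0],0],
  [0.6,[0,0,0],0],
])

```text
clock: 27.92
eef_pos: [0.5754, 0.1526, 0.0486]
orientation: [3.142, 0.0, -0.121]
wrist_force: [0.7, -0.6, -2.3]
opening: 0.0453
grasp_force: 20.0
```

```bash
python3 -c "
from h import *
tq();avg(16);go(.501,-.2124,.15)"
```

```text
clk 27.925 pos [0.5754 0.1526 0.0486] my(case) -0.0017 T [-0.08   0.008 -0.045] F [ 0.73 -0.56 -2.3 ] op 0.04525235882465381 gf 19.99989777803421
clk 28.675 my -0.0462 +- 0.0077 Fz -2.42
tool shift mm [ -30.   371.4 -101.3]
```

The moment went from +0.069 to −0.046 N m, a change of 0.115 close to the expected 0.1, so the piece is felt in case2. I'll carry it to the tray.

jog_arm([
  [0.6,[0,0,-25],0],
  [0.6,[0,0,-38],0],
  [0.6,[0,0,-38],0],
  [0.6,[-5,25,0],0],
  [0.6,[-5,40,0],0],
])

```text
clock: 29.35
eef_pos: [0.5575, 0.0893, 0.15]
orientation: [-3.141, -0.001, -0.119]
wrist_force: [0.2, -0.6, -2.6]
opening: 0.0454
grasp_force: 20.0
```

jog_arm([
  [0.6,[-4,45,0],0],
  [0.6,[-4,45,0],0],
  [0.6,[-4,45,0],0],
  [0.6,[-4,45,0],0],
  [0.6,[-4,45,0],0],
])

```text
clock: 29.98
eef_pos: [0.5103, -0.133, 0.1498]
orientation: [3.142, -0.0, -0.121]
wrist_force: [0.1, -0.6, -1.7]
opening: 0.0456
grasp_force: 20.0
```

jog_arm([
  [0.6,[0,45,0],0],
  [0.6,[0,36,0],0],
  [0.6,[0,0,0],-7],
  [0.6,[0,0,0],-7],
  [0.6,[0,0,0],0],
])

```text
clock: 30.6
eef_pos: [0.5009, -0.2121, 0.1497]
orientation: [-3.141, -0.0, 0.122]
wrist_force: [-0.2, -0.5, -1.9]
opening: 0.0457
grasp_force: 20.0
```

Run:
```python
from h import *
tq();print(state()["orientation"]);go(.501,-.2124,.031);cv2.imwrite("pics/t7.png",cv2.resize(np.hstack([get_image("scene")[100:240,140:340],get_image("top")[150:290,300:460]]),None,fx=2.2,fy=2.2)[:,:,::-1])
```

```text
clk 30.6 pos [ 0.5009 -0.2121  0.1497] my(case) -0.0654 T [ 0.046 -0.06  -0.005] F [-0.21 -0.48 -1.87] op 0.045738448964649625 gf 19.99939039349556
[-3.14148056e+00 -6.63606805e-06  1.22354247e-01]
tool shift mm [  0.    0.4 118.7]
```

View pics/t7.png

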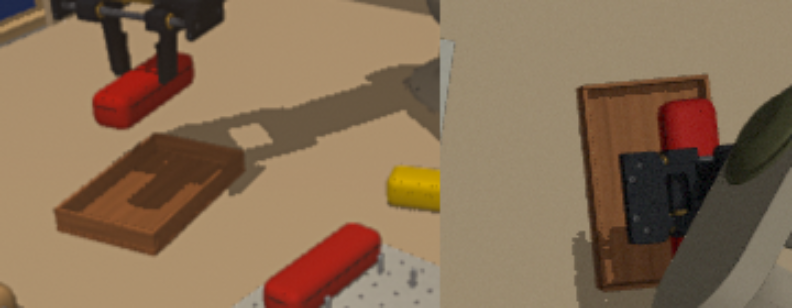

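The level case hangs above the tray, near (205,140) in the scene view, aligned with it. I'll lower it gently.

jog_arm([
  [0.6,[0,0,30],0],
  [0.6,[0,0,40],0],
  [0.6,[0,0,25],0],
  [0.6,[0,0,12],0],
  [0.6,[0,0,5],0],
])

```text
clock: 31.32
eef_pos: [0.5012, -0.2121, 0.0376]
orientation: [3.141, -0.0, 0.123]
wrist_force: [1.4, 0.5, -1.6]
opening: 0.0457
grasp_force: 20.0
```

jog_arm([
  [0.6,[0,0,2.5],0],
  [0.6,[0,0,2],0],
  [0.6,[0,0,1.5],0],
  [0.6,[0,0,1],0],
  [0.6,[0,0,0],0],
])

```text
clock: 31.95
eef_pos: [0.5011, -0.2121, 0.031]
orientation: [3.141, -0.0, 0.124]
wrist_force: [-0.9, 0.6, 1.5]
opening: 0.0457
grasp_force: 20.0
```

Fz is now +1.5 N, so the case is on the tray floor. I'll open part way, rise and check.

jog_arm([
  [0.25,[0,0,0],0],
  [0.25,[0,0,0],0],
  [0.25,[0,0,0],0],
  [0.25,[0,0,-15],0],
  [0.25,[0,0,-30],0],
])

```text
clock: 32.58
eef_pos: [0.5007, -0.2118, 0.0762]
orientation: [-3.14, 0.001, 0.124]
wrist_force: [0.6, -0.9, 0.6]
opening: 0.0659
grasp_force: 0.0
```

jog_arm([
  [0.25,[0,0,-50],0],
  [0.25,[0,0,-50],0],
  [0.25,[-50,20,-20],0],
  [0.25,[-50,20,0],0],
  [0.25,[-40,20,0],0],
])

```text
clock: 33.2
eef_pos: [0.3679, -0.2893, 0.197]
orientation: [3.14, -0.001, 0.124]
wrist_force: [0.7, -0.5, -0.8]
opening: 0.0663
grasp_force: 0.0
```

jog_arm([
  [0.25,[0,60,0],0],
  [0.25,[0,60,0],0],
  [0.25,[0,60,0],0],
  [0.25,[0,40,0],0],
  [0.25,[0,0,0],0],
])

```text
clock: 33.83
eef_pos: [0.3961, -0.5091, 0.1955]
orientation: [3.141, 0.0, 0.122]
wrist_force: [-0.4, 1.3, -0.5]
opening: 0.0662
grasp_force: 0.0
```

Run:
```python
from h import *
tq();im=get_image("scene");tp=get_image("top")
for n,i in(("scene",im),("top",tp)):
  for c in reds(n,i): print(n,fit(n,c).round(4),cv2.contourArea(c))
cv2.imwrite("pics/t8.png",np.hstack([im[100:360,100:480],tp[90:350,140:460]])[:,:,::-1])
```

```text
clk 33.825 pos [ 0.3961 -0.5091  0.1955] my(case) 0.0601 T [0.071 0.069 0.037] F [-0.44  1.33 -0.47] op 0.06623121671988656 gf 0.0
scene [ 0.5607  0.2533 -0.119 ] 1027.0
scene [ 0.5608  0.0462 -0.0755] 864.5
scene [ 0.5023 -0.2168  0.1689] 639.5
top [ 0.5031 -0.2138  0.1257] 1217.5
top [ 0.5639  0.0524 -0.1179] 1181.5
top [ 0.5712  0.2559 -0.1262] 1166.0
```

View pics/t8.png

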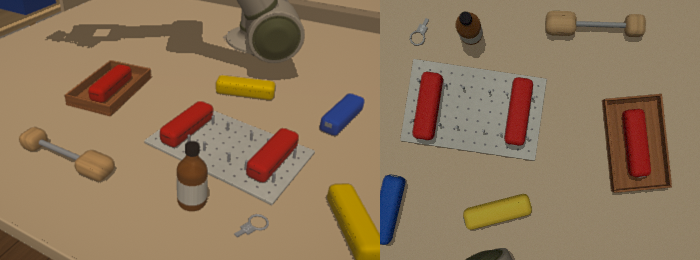

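Case2 lies upright and centred in the tray. Case1 is back between its pegs within about 3 mm of where it stood, case3 and the bystanders are untouched, and the robot is clear.

```bash
python3 -c "
from station import *
print(job_done())"
```

```text
the job is handed in; nothing more can be done
None
```

I felt the loose piece slide in case2 (wrist moment went from +0.069 to −0.046 N m between ends) and laid that case upright in the tray; case1, tipped one way only with no change felt, is back in its bay within about 3 mm, case3 was never touched, and I handed the job in at about 34 s.

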